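# Put the shrimp cave up to drain and shut its box

## Robot

A 6-joint arm with a two-finger parallel gripper is mounted at the origin on the work surface. World frame = base frame: x ahead of the robot, y to its left, z up, the work surface at z = 0. Lengths are in m, angles in rad, forces in N, time in s.
With the tool pointing down it reaches from about 0.35 to 0.775 m from the base axis. Payload 7.3 kg.
Tool frame: the origin (TCP) lies at the centre of the arm's flange, where the gripper is bolted on; the fingertips stand 178 mm ahead of it and the grasp point (between the pads) lies 159 mm ahead of it; z points along the fingers, y is the line along which they close (so a half turn about z gives the same grasp; the last joint's range is limited). The gripper opens to 92 mm and grips with 3 to 60 N. Pads are 19 mm wide; open, the fingers measure 130 mm over their backs; the gripper's body (75 mm by 190 mm) begins 47 mm behind the grasp point.
Start: joints at [-1.272, 0.342, 1.524, -0, 1.275, -0.146], TCP at [0.226, -0.474, 0.405] pointing down, gripper open.
Joint ranges: [-2.53, 2.53], [-0.77, 2.02], [0.04, 2.7], [-1, 4.14], [0.28, 2.66], [-3.11, 3.11]. Speed limits (rad/s): [2.57, 2.57, 3.14, 3.14, 3.14, 3.14].

## Interface

Orientations are given as [roll, pitch, yaw] about the fixed x, y, z axes, in that order (R = Rz(yaw) Ry(pitch) Rx(roll)).
In Python, from cell import telemetry, vision, ticket gives the robot as it stands.
- The arm moves only by the shell command python3 -m crank 'ROWS' [FORCE]. ROWS is JSON, a list of rows, each a list of 5 numbers: the gripper command: -1 is shut, 1 is fully open, values between are in proportion, then the shift along the tool's x, y, z in mm, then the turn about the tool's z in rad. In form: [[fingers, dx, dy, dz, roll], ...]. A call has 1 to 12 rows; each row is the pose to reach, as a shift and turn from the pose commanded when the call began, along the tool's axes at that moment; what a row does not reach only later rows make up. A row lasts 1/12 s, in which the tool goes at most 41.7 mm and 7.16 degrees, less where a joint would pass 70% of its speed; a pose out of reach is approached as far as the arm can. A call with a gripper value outside its range is refused whole. The fingers move at their own pace and stop on an object; FORCE is the grip in N (left out, the last holds). Time passes only in rows, so rows that repeat a pose let the fingers close. It gives the time, the measured TCP pose, the force, the opening and the grip force at its end, in the units of the state.
- telemetry.observe(): the state, without advancing time (a new reading comes with each control period).
- vision.read_camera(name): name is "scene" or "top"; returns (picture, depth): 480x640x3 uint8, red, green, blue; 480x640 float32, m along the optical axis (not along the pixel's ray), 0 where there is no reading.
- vision.get_calibration(name): a dict with "camera_matrix" (3x3 intrinsics, pixels), "rvec" (rotation vector, rad) and "tvec" (3), from world to camera coordinates, as OpenCV has them. Camera axes: x right, y down, z forward; pixel columns grow to the right and rows downward; lengths in m; the calibration is good to about 2 mm. A picture is of the moment at which its call begins. get_calibration takes no time and is no camera call.
- ticket.hand_in(): hands the job in; it is judged then, once.
The state is a dict: "time": time; "qpos": joint angles; "qvel": joint speeds; "joint_efforts": joint torques, N m; "tool_pos": TCP position; "tool_rot": TCP orientation; "contact_force": force on the tool from outside, world axes, zero at the start; "torque": the same for the moment, N m; "opening": finger opening in m; "grip_force": force on a finger pad.
Only numpy, scipy, OpenCV 4.12 (cv2) and the standard library are available. Lean on these libraries where they do the work, as an engineer would, in place of code of your own. Each camera call takes 0.05 s, during which the arm holds its last target. There are 200 camera calls.

## Task

Take the brown ceramic shrimp cave out of the open grey storage box and set it down gently on the narrow sloped green deck of the draining stand, in the middle of the deck, in line with it and with the cave's open mouth facing downhill. When the cave stands there on its own, flip the box lid fully shut. Leave the other things on the step where they are.

Things in the scene. Friction and masses are not known exactly. Their poses are not given: they have to be found in the camera images.
- cave: (All sizes here are in mm.) Brown glazed ceramic shrimp cave, a tunnel 110 long (x), 50 wide (y), 55 high: upright sides to 30, half-round roof above, flat floor. Closed at +x, open mouth at -x, where the floor sticks out 15 further as a doorstep with a cream top. About 0.28 kg. Origin: centre of the underside of the 110 x 50 tunnel; z up. Starts upright on the box floor, at widely varying yaw.
- cave_mouth (a point): Point on the underside of the cave below its mouth, 55 from the cave's origin along its -x.
- box: Grey plastic storage box, fixed, outside 190 (x) x 220 (y) x 80 high, walls and floor 5 thick, open on top. Origin: centre of its underside; z up. The lid is hinged on the upper +x rim.
- lid (a joint): Hinge angle of the grey flip-top lid, rad: 0 shut, limit 1.9; it starts near upright (1.45 to 1.75). The lid is a flat panel 190 (away from the hinge) x 220 (along the hinge) x 8 thick, 0.15 kg, with a thumb tab 70 wide that reaches 14 past the middle of its free edge. The hinge is stiff: the lid stays at any angle; 1 to 2 N at the free edge moves it.
- lid_hinge (a point): Middle of the hinge line, at the box's +x rim, 80.5 above the step; its axes turn with the lid: y along the hinge, the lid extends along its -x, its z points out of the lid's outer face (up when shut).
- lid_edge (a point): Middle of the lid's free edge, on the lid's outer face (190 from the hinge line).
- deck: Narrow green deck on top of the white draining stand, fixed: a plank 160 long (x), 30 wide (y), 8 thick, on two slim posts over a foot 150 x 90. Origin: centre of its top face, 115 above the step. x runs along the plank uphill, at 0.24 rad (14 degrees) to level; -x is downhill; z is normal to the top face. It grips well enough that the cave does not slide.
- jar: Bystander: round glass specimen jar with steel cap, 76 dia x 110 mm; origin at the centre of its underside.
- tweezer: Bystander: stainless planting tweezer lying flat, 210 x 20 x 5 mm; origin at the centre of its underside.
- suction_cup: Bystander: blue suction cup, 64 dia x 36 mm; origin at the centre of its underside.
- airstone: Bystander: black disc airstone, 76 dia x 20, with a small white nozzle (40 high with it); sizes in mm; origin at the centre of its underside.
- food_tub: Bystander: white tub with red cap, 68 dia x 90 mm; origin at the centre of its underside.
- clay_pot: Bystander: terracotta pot, 94 dia x 75 mm; origin at the centre of its underside.
- test_kit: Bystander: cardboard box, 90 x 130 x 60 mm; origin at the centre of its underside.

How it is judged:
On the way, in this order (a step that is already met when the one before it is completed fails the run):
1. the cave stands on the deck on its own, mouth downhill, with the lid still open (x of cave in the frame of deck between -0.025 and 0.025 m and y of cave in the frame of deck between -0.01 and 0.01 m and z of cave in the frame of deck between -0.003 and 0.005 m and angle between the x axis of cave and the x axis of deck, either way round below 0.17 rad and angle between the z axis of cave and the z axis of deck, either way round below 0.08 rad and x of cave_mouth in the frame of deck below -0.02 m and contact force between the fingers and cave below 0.1 N and linear speed of cave below 0.02 m/s and value of joint lid above 0.3 rad), for 0.3 s.
2. the lid is shut (value of joint lid below 0.05 rad), for 0.2 s.
At the end, for the whole second after the job is handed in: The cave rests flat (within 0.08 rad) on the deck's top face, its origin within 25 mm along and 10 mm across of the deck's centre, in line within 0.17 rad, mouth downhill, released and at rest; the lid is shut (below 0.05 rad) and at rest (x of cave in the frame of deck between -0.025 and 0.025 m and y of cave in the frame of deck between -0.01 and 0.01 m and z of cave in the frame of deck between -0.003 and 0.005 m and angle between the x axis of cave and the x axis of deck, either way round below 0.17 rad and angle between the z axis of cave and the z axis of deck, either way round below 0.08 rad and x of cave_mouth in the frame of deck below -0.02 m and contact force between the fingers and cave below 0.1 N and linear speed of cave below 0.02 m/s and value of joint lid below 0.05 rad and angular speed of cave below 0.1 rad/s and velocity of joint lid between -0.1 and 0.1 rad/s); the robot touches nothing.
It fails at once if the cave is pressed or dropped hard on the stand (over 45 N) (contact force between cave and deck above 45 N).
It fails at once if another thing on the step is shifted more than 30 mm (distance of any of jar, tweezer, suction_cup, airstone, food_tub, clay_pot, test_kit from where it was at the start of the episode above 0.03 m).
It fails at once if another thing on the step is tipped (angle between any of jar, tweezer, suction_cup, airstone, food_tub, clay_pot, test_kit's own z axis and vertical above 0.4 rad).
It also fails if it takes over 61 s, if anything falls off the work surface, if the arm or the gripper's body presses on something with over 40 N, if the wrist force passes 120 N, or if a joint passes its speed limit or range.

## Working session

There is one attempt and no reset: what is moved stays moved. The work goes in short steps, Python scripts to look and compute and a shell command to move; the robot and the scene stay as the last step left them, time stands still between calls to the robot, and variables do not carry over. Pictures are saved under pics/ and viewed, at most 11 in all, crops included, and the job is handed in when it is done.

```bash
mkdir -p pics; cat > h.py <<'E'
import numpy as np, cv2
from cell import telemetry, vision, ticket
from scipy.spatial.transform import Rotation as R
def cap(n):
    rgb,d=vision.read_camera(n); c=vision.get_calibration(n)
    K=np.array(c["camera_matrix"]);Rm=cv2.Rodrigues(np.array(c["rvec"],float))[0];t=np.array(c["tvec"],float).ravel()
    v,u=np.mgrid[0:480,0:640]
    P=np.stack([(u-K[0,2])/K[0,0]*d,(v-K[1,2])/K[1,1]*d,d],-1)
    W=(P-t)@Rm
    W[d==0]=np.nan
    return rgb,d,W
def save(n,rgb): cv2.imwrite("pics/"+n,cv2.cvtColor(rgb,cv2.COLOR_RGB2BGR))
E
python3 - <<'E'
from h import *
for n in("scene","top"):
    r,d,W=cap(n); save(n+"0.png",r); np.savez("/tmp/"+n,r=r,W=W)
    c=vision.get_calibration(n); print(n, -cv2.Rodrigues(np.array(c["rvec"],float))[0].T@np.array(c["tvec"]).ravel())
s=telemetry.observe();print(s)
E
```

```text
scene [1.50401354 0.21889084 0.88160445]
top [0.44505279 0.0023165  1.34805093]
{'time': 0.1, 'qpos': array([-1.27201156e+00,  3.42668191e-01,  1.52493817e+00, -1.03070147e-05,
        1.27536105e+00, -1.45967549e-01]), 'qvel': array([-0.00136593, -0.00168368, -0.00332383,  0.00044159,  0.00096007,
       -0.00020128]), 'joint_efforts': array([ 1.02245183e-03, -4.32006097e+01, -2.44694120e+01,  7.19212135e-02,
        5.26149804e-02, -6.17458477e-05]), 'tool_pos': array([ 0.2258724 , -0.47379718,  0.4041006 ]), 'tool_rot': array([-3.14023108e+00, -1.90206716e-04,  4.44755197e-01]), 'contact_force': array([-0.77765507, -0.99304549, -0.2352692 ]), 'torque': array([-0.0460844 , -0.00876678,  0.01763163]), 'grip_force': 0.0, 'opening': 0.09194441539353249}
```

View pics/scene0.png

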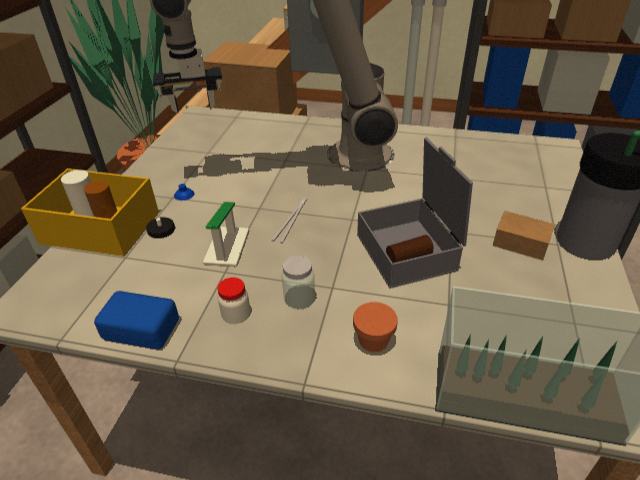

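View pics/top0.png

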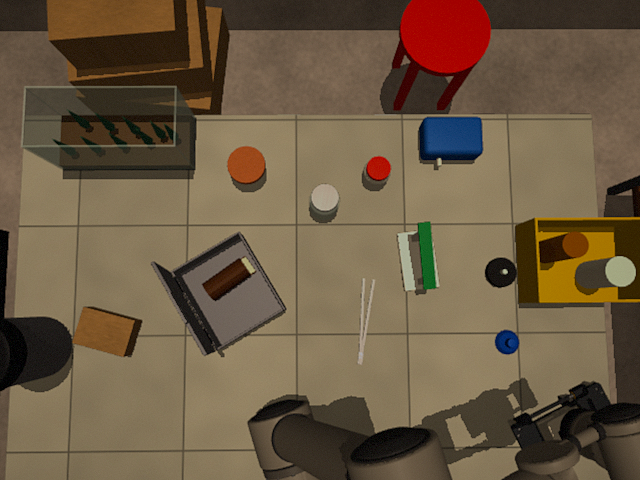

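The scene camera shows the box (410,235) with the lid up, the cave inside it, and the deck at (220,215). In the top view the cave is at (229,279) with its cream doorstep at (248,265), the deck runs (424,223)-(430,289), and the lid hinge is on the box's left-lower side.

```bash
cat > m.py <<'E'
from h import *
def fit(W,m,name):
    P=W[m]; P=P[~np.isnan(P).any(1)]
    r=cv2.minAreaRect(P[:,:2].astype(np.float32)*1000)
    print(name,len(P),"rect",np.round(cv2.boxPoints(r)).tolist(),"c",np.round(r[0],1),"size",np.round(r[1],1),"z",np.round(np.percentile(P[:,2],[1,50,99])*1000,1)); return P
def hsv(r): return cv2.cvtColor(r,cv2.COLOR_RGB2HSV).astype(int)
E
python3 - <<'E'
from m import *
z=np.load("/tmp/top.npz");r,W=z["r"],z["W"]
H=hsv(r)
v,u=np.mgrid[0:480,0:640]
roi=lambda a,b,c,d:(u>a)&(u<b)&(v>c)&(v<d)
# deck
P=fit(W,roi(405,445,215,295)&(H[...,0]>45)&(H[...,0]<80)&(H[...,1]>150)&(W[...,2]>.07),"deck")
n=np.c_[P[:,:2],np.ones(len(P))]; k=np.linalg.lstsq(n,P[:,2],rcond=None)[0]; print("plane",k, np.arctan(np.hypot(*k[:2])),np.arctan2(k[1],k[0]))
# cave
B=roi(190,270,245,310)&(W[...,2]<.075)
P=fit(W,B&(H[...,0]<18)&(H[...,1]>110)&(W[...,2]>.02),"cave brown")
fit(W,B&(H[...,0]>18)&(H[...,0]<40)&(H[...,2]>120)&(H[...,1]>40),"cream")
fit(W,roi(165,300,225,340)&(W[...,2]>.07)&(W[...,2]<.084)&(H[...,1]<60),"rim")
fit(W,roi(140,225,255,362)&(W[...,2]>.1)&(H[...,1]<60),"lid")
for p in [(229,279),(248,265),(240,237),(284,310),(214,354),(153,263)]: print(p,H[p[1],p[0]],np.round(W[p[1],p[0]],3))
for a in range(5): print(a)
save("crop0.png",cv2.resize(r[215:365,140:300],None,fx=5,fy=4,interpolation=cv2.INTER_CUBIC)[:600,:800])
E
```

```text
deck 790 rect [[483.0, -267.0], [486.0, -296.0], [639.0, -280.0], [635.0, -250.0]] c [ 560.9 -273.5] size [153.3  29.3] z [ 96.3 116.1 135.3]
plane [ 0.23743878  0.0197372  -0.0121329 ] 0.23389692504139165 0.08293473710961369
cave brown 918 rect [[461.0, 238.0], [525.0, 148.0], [610.0, 208.0], [547.0, 298.0]] c [535.9 223.1] size [104.3 110.6] z [26.  56.8 65.2]
cream 531 rect [[516.0, 105.0], [599.0, 104.0], [600.0, 305.0], [518.0, 305.0]] c [558.4 204.7] size [200.4  82.5] z [-5.4  1.5 16.5]
rim 598 rect [[342.0, 223.0], [440.0, 60.0], [629.0, 172.0], [531.0, 336.0]] c [485.5 197.8] size [219.6 190.5] z [70.8 79.8 83.9]
lid 945 rect [[344.0, 222.0], [352.0, 207.0], [539.0, 318.0], [530.0, 333.0]] c [441.3 269.9] size [217.2  17. ] z [105.7 253.2 286.8]
(229, 279) [ 12 196  69] [0.512 0.198 0.056]
(248, 265) [ 26  84 173] [0.549 0.157 0.012]
(240, 237) [11 48 74] [0.62  0.177 0.02 ]
(284, 310) [16 72 46] [0.435 0.067 0.001]
(214, 354) [ 19  85 150] [0.327 0.241 0.005]
(153, 263) [ 13  46 100] [0.534 0.32  0.273]
0
1
2
3
4
```

View pics/crop0.png

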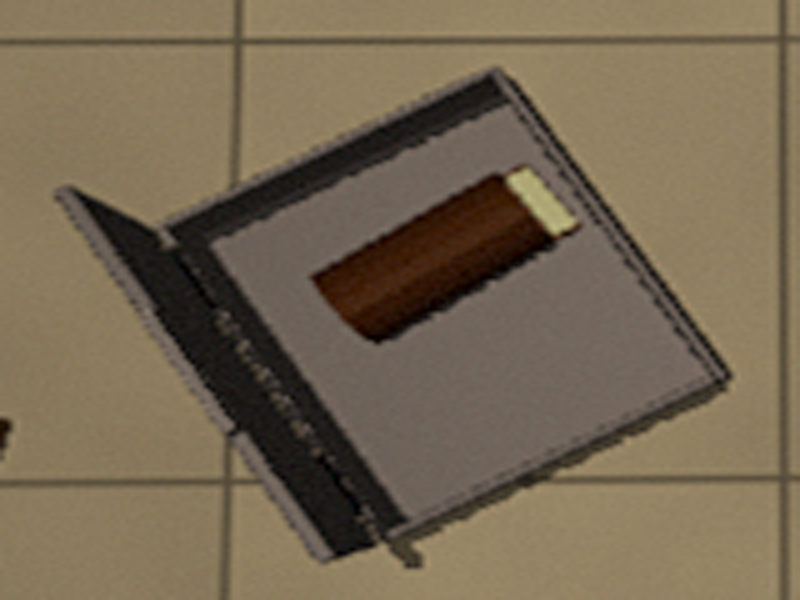

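```bash
cat >> m.py <<'E'
def cave(r,W,box,zmin=.02):
    H=hsv(r); v,u=np.mgrid[0:480,0:640]
    m=(u>box[0])&(u<box[1])&(v>box[2])&(v<box[3])&(H[...,0]<20)&(H[...,1]>135)&(W[...,2]>zmin)
    n,l,s,_=cv2.connectedComponentsWithStats(m.astype(np.uint8)); i=1+np.argmax(s[1:,4])
    return l==i
E
python3 - <<'E'
from m import *
z=np.load("/tmp/top.npz");r,W=z["r"],z["W"]
m=cave(r,W,(190,270,245,310)); P=fit(W,m,"cave")
P=W[m]; q=P[P[:,2]>.05]; c=q[:,:2].mean(0); w,V=np.linalg.eigh(np.cov((P[:,:2]-P[:,:2].mean(0)).T)); print("top c",c,P[:,:2].mean(0),"yaw",np.degrees(np.arctan2(*V[::-1,1])))
H=hsv(r);v,u=np.mgrid[0:480,0:640]
mc=(u>235)&(u<262)&(v>250)&(v<275)&(H[...,0]>22)&(H[...,2]>130)
fit(W,mc,"cream")
L=W[140:0] if 0 else None
lm=(u>140)&(u<225)&(v>255)&(v<362)&(W[...,2]>.1)&(H[...,1]<60)
Q=W[lm]; bx=np.array([-.514,.858]); h=np.array([436.5,279.5])/1000
d=(Q[:,:2]-h)@bx; k=np.polyfit(Q[:,2],d,1); print("lid lean: d=",k,"theta",np.pi/2+np.arctan(k[0]), d.min(),d.max())
E
```

```text
cave 913 rect [[461.0, 238.0], [525.0, 148.0], [565.0, 176.0], [501.0, 266.0]] c [513. 207.] size [ 48.3 110.6] z [26.3 56.8 65.2]
top c [0.51341046 0.20761537] [0.51137917 0.20607061] yaw 125.41719714721474
cream 93 rect [[529.0, 152.0], [537.0, 140.0], [572.0, 164.0], [564.0, 176.0]] c [550.5 158.2] size [42.5 14.4] z [ 6.5 12.1 17.2]
lid lean: d= [-0.0690428   0.00316277] theta 1.501862916628323 -0.0191240581277219 -0.0019071566143659664
```

```bash
cat > to.py <<'E'
import sys
from h import *
s=telemetry.observe()
def delta(x,y,z,yaw):
    p=np.array(s["tool_pos"])*1000; a=R.from_euler("xyz",s["tool_rot"])
    d=a.inv().apply(np.array([x,y,z])-p); cur=s["tool_rot"][2]
    print("t",round(s["time"],2),"pos",p.round(1),"yaw",round(cur,3),"F",s["contact_force"].round(1),"open",round(s["opening"]*1000,1),"grip",round(s["grip_force"],1),"-> d",d.round(1),"roll",round(-((yaw-cur+np.pi)%(2*np.pi)-np.pi),3))
if len(sys.argv)>4: delta(*map(float,sys.argv[1:5]))
E
python3 -m crank '[[1,552,-491,-40,-1.744],[1,552,-491,-40,-1.744],[1,552,-491,-40,-1.744],[1,552,-491,-40,-1.744],[1,552,-491,-40,-1.744],[1,552,-491,-40,-1.744],[1,552,-491,-40,-1.744],[1,552,-491,-40,-1.744],[1,552,-491,-40,-1.744],[1,552,-491,-40,-1.744],[1,552,-491,-40,-1.744],[1,552,-491,-40,-1.744]]' 10; python3 to.py 513 207 440 2.189
```

```text
time: 1.1
tool_pos: [0.42, -0.0117, 0.4318]
tool_rot: [-3.142, 0.0, 1.951]
contact_force: [1.3, 0.1, -0.2]
opening: 0.0919
grip_force: 0.0
t 1.1 pos [420.  -11.7 431.8] yaw 1.951 F [ 1.3  0.1 -0.2] open 91.9 grip 0.0 -> d [168.6 167.5  -8.2] roll -0.238
```

```bash
python3 -m crank '[[1,168,167,-8,-0.238],[1,168,167,-8,-0.238],[1,168,167,-8,-0.238],[1,168,167,-8,-0.238],[1,168,167,-8,-0.238],[1,168,167,-8,-0.238],[1,168,167,-8,-0.238],[1,168,167,-8,-0.238],[1,168,167,-8,-0.238]]' ; python3 to.py 513 207 198 2.189
```

```text
time: 1.85
tool_pos: [0.5137, 0.2033, 0.4391]
tool_rot: [-3.14, -0.0, 2.183]
contact_force: [0.3, -0.3, -0.5]
opening: 0.0918
grip_force: 0.0
t 1.85 pos [513.7 203.3 439.1] yaw 2.183 F [ 0.3 -0.3 -0.5] open 91.8 grip 0.0 -> d [  3.4   1.9 241.1] roll -0.006
```

```bash
python3 -m crank '[[1,3,2,30,-0.006],[1,3,2,60,-0.006],[1,3,2,90,-0.006],[1,3,2,120,-0.006],[1,3,2,150,-0.006],[1,3,2,180,-0.006],[1,3,2,205,-0.006],[1,3,2,225,-0.006],[1,3,2,238,-0.006],[1,3,2,241,-0.006],[1,3,2,241,-0.006]]' ; python3 to.py 513 207 198 2.189
python3 - <<'E'
from h import *
r,d,W=cap("scene"); save("s1.png",cv2.resize(r[100:310,300:520],None,fx=2.7,fy=2.7))
E
```

```text
time: 2.77
tool_pos: [0.5136, 0.2059, 0.1983]
tool_rot: [-3.14, -0.001, 2.187]
contact_force: [1.0, -0.2, -0.7]
opening: 0.0917
grip_force: 0.0
t 2.77 pos [513.6 205.9 198.3] yaw 2.187 F [ 1.  -0.2 -0.7] open 91.7 grip 0.0 -> d [1.2 0.1 0.3] roll -0.002
```

View pics/s1.png

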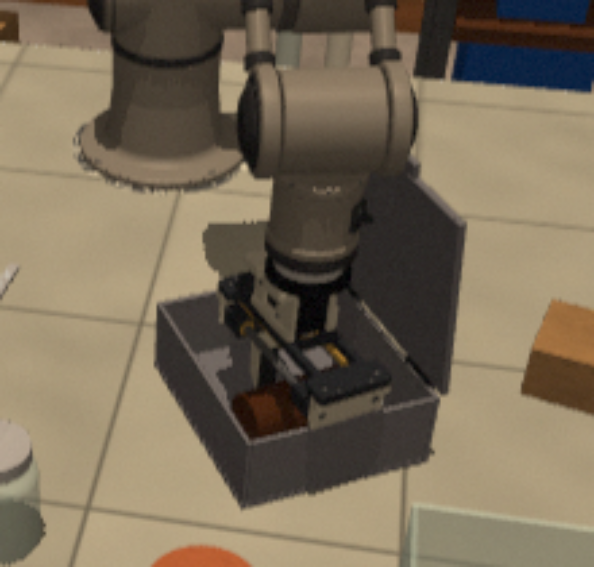

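The gripper straddles the cave (near 260,410 in the crop), clear of the rim and the lid. Closing now.

```bash
python3 -m crank '[[-1,0,0,0,0],[-1,0,0,0,0],[-1,0,0,0,0],[-1,0,0,0,0],[-1,0,0,0,0],[-1,0,0,0,0],[-1,0,0,0,0],[-1,0,0,0,0]]' 14; python3 to.py 513 207 198 2.189;python3 -m crank '[[-1,0,0,-6,0],[-1,0,0,-16,0],[-1,0,0,-30,0],[-1,0,0,-50,0],[-1,0,0,-75,0],[-1,0,0,-105,0],[-1,0,0,-135,0],[-1,0,0,-165,0],[-1,0,0,-190,0],[-1,0,0,-205,0],[-1,0,0,-210,0],[-1,0,0,-210,0]]'; python3 to.py 553 -275 420 0.107
```

```text
time: 3.48
tool_pos: [0.514, 0.2073, 0.1989]
tool_rot: [3.141, 0.0, 2.189]
contact_force: [0.8, 1.0, 0.3]
opening: 0.0501
grip_force: 14.0
t 3.48 pos [514.  207.3 198.9] yaw 2.189 F [0.8 1.  0.3] open 50.1 grip 14.0 -> d [ 0.4 -1.   0.9] roll -0.0
time: 4.48
tool_pos: [0.5137, 0.2071, 0.4102]
tool_rot: [3.139, 0.001, 2.189]
contact_force: [1.1, 0.9, -4.5]
opening: 0.0498
grip_force: 14.0
t 4.48 pos [513.7 207.1 410.2] yaw 2.189 F [ 1.1  0.9 -4.5] open 49.8 grip 14.0 -> d [-415.7 -247.3   -9.9] roll 2.082
```

```bash
python3 -m crank '[[-1,-8,-5,0,0.05],[-1,-25,-15,0,0.13],[-1,-50,-30,0,0.24],[-1,-78,-46,0,0.35],[-1,-106,-63,0,0.46],[-1,-134,-80,0,0.57],[-1,-162,-96,0,0.68],[-1,-190,-113,0,0.79],[-1,-218,-130,0,0.9],[-1,-246,-146,0,1.01],[-1,-265,-158,0,1.10],[-1,-275,-164,0,1.15]]' 14; python3 to.py 553 -275 410 0.107
```

```text
time: 5.48
tool_pos: [0.5392, -0.1149, 0.4067]
tool_rot: [-3.138, 0.002, 1.031]
contact_force: [1.1, 0.7, -3.7]
opening: 0.0502
grip_force: 14.0
t 5.48 pos [ 539.2 -114.9  406.7] yaw 1.031 F [ 1.1  0.7 -3.7] open 50.2 grip 14.0 -> d [-130.3   94.1   -3.4] roll 0.924
```

```bash
python3 -m crank '[[-1,0,0,0,0],[-1,0,0,0,0]]'; python3 to.py 553 -275 410 0.107
```

```text
time: 5.65
tool_pos: [0.5392, -0.1124, 0.407]
tool_rot: [-3.138, 0.0, 1.039]
contact_force: [0.2, -0.5, -4.2]
opening: 0.05
grip_force: 14.0
t 5.65 pos [ 539.2 -112.4  407. ] yaw 1.039 F [ 0.2 -0.5 -4.2] open 50.0 grip 14.0 -> d [-133.1   94.4   -3.2] roll 0.932
```

```bash
python3 -m crank '[[-1,-8,6,0,0.05],[-1,-23,16,0,0.14],[-1,-42,30,0,0.25],[-1,-60,43,0,0.36],[-1,-80,57,0,0.48],[-1,-98,70,0,0.6],[-1,-113,80,0,0.72],[-1,-124,88,0,0.82],[-1,-131,93,0,0.9],[-1,-133,94,0,0.932],[-1,-133,94,0,0.932],[-1,-133,94,0,0.932]]'; python3 to.py 553 -275 410 0.107
python3 - <<'E'
from m import *
r,d,W=cap("scene"); save("s2.png",np.vstack([cv2.resize(r[130:290,150:310],None,fx=3.7,fy=3.7)]))
E
```

```text
time: 6.65
tool_pos: [0.5533, -0.2732, 0.408]
tool_rot: [-3.14, 0.001, 0.11]
contact_force: [-0.7, 0.7, -2.9]
opening: 0.0497
grip_force: 14.0
t 6.65 pos [ 553.3 -273.2  408. ] yaw 0.11 F [-0.7  0.7 -2.9] open 49.7 grip 14.0 -> d [-0.5  1.8 -2. ] roll 0.003
```

View pics/s2.png

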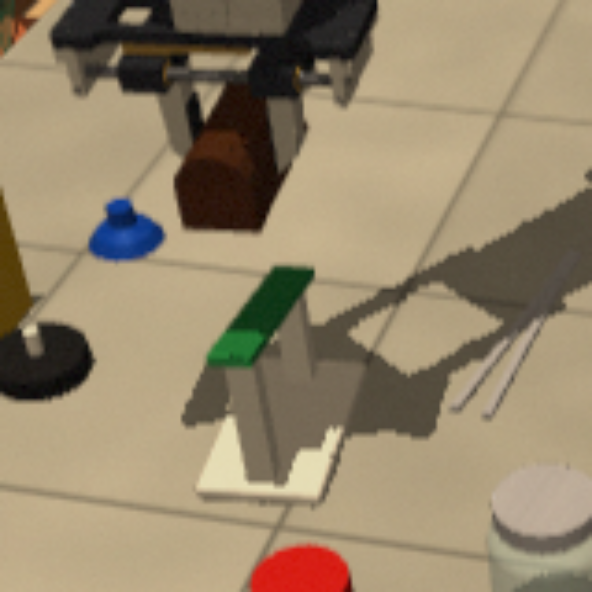

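The cave is held at (235,180) in the crop with its closed end toward the camera, the uphill side, and the deck is below it at (262,315). I'll descend to just above contact.

```bash
python3 -m crank '[[-1,2,0,8,0],[-1,4,0,20,0],[-1,6,0,35,0],[-1,6,0,50,0],[-1,6,0,62,0],[-1,6,0,70,0],[-1,6,0,74,0],[-1,6,0,76,0],[-1,6,0,76,0],[-1,6,0,76,0]]' 8; python3 to.py 559.5 -273.7 321 0.107
python3 - <<'E'
from m import *
r,d,W=cap("top"); H=hsv(r); v,u=np.mgrid[0:480,0:640]
save("t3.png",cv2.resize(r[190:320,360:500],None,fx=4,fy=4))
r,d,W=cap("scene"); save("s3.png",cv2.resize(r[170:290,170:290],None,fx=4,fy=4))
a=cv2.imread("pics/t3.png");b=cv2.imread("pics/s3.png")
cv2.imwrite("pics/c3.png",cv2.resize(np.hstack([cv2.resize(a,(480,480)),b]),(800,400)))
E
```

```text
time: 7.53
tool_pos: [0.5592, -0.2737, 0.3334]
tool_rot: [3.141, -0.001, 0.107]
contact_force: [0.0, 0.1, -3.2]
opening: 0.0502
grip_force: 8.0
t 7.53 pos [ 559.2 -273.7  333.4] yaw 0.107 F [ 0.   0.1 -3.2] open 50.2 grip 8.0 -> d [ 0.2  0.  12.4] roll 0.0
```

View pics/c3.png

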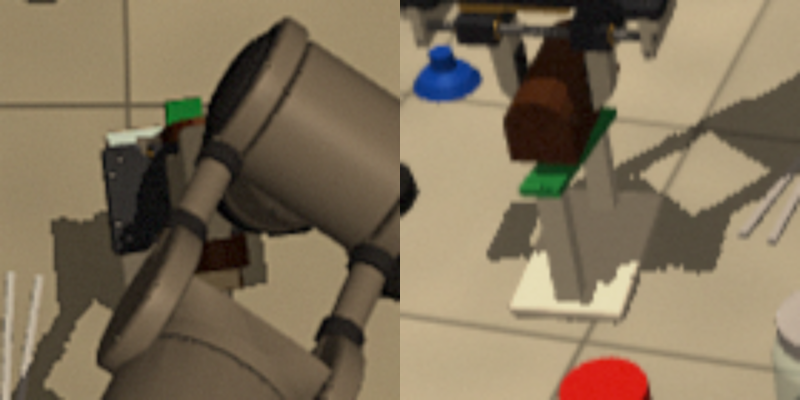

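The cave sits straight above the deck, its uphill end near (540,160). I'll lower it slowly while watching the force.

```bash
python3 -m crank '[[-1,0,0,2,0],[-1,0,0,4,0],[-1,0,0,6,0],[-1,0,0,8,0],[-1,0,0,10,0],[-1,0,0,11,0],[-1,0,0,11,0]]' 8; python3 to.py 553 -274.3 307 0.107; python3 -m crank '[[-1,0,0,1,0],[-1,-1,0,2,0],[-1,-1,0,3,0],[-1,-2,0,4,0],[-1,-2,0,4,0]]'; python3 to.py 553 -274.3 307 0.107
```

```text
time: 8.22
tool_pos: [0.5589, -0.2737, 0.3215]
tool_rot: [-3.141, 0.001, 0.107]
contact_force: [-0.0, 0.0, -2.5]
opening: 0.05
grip_force: 8.0
t 8.22 pos [ 558.9 -273.7  321.5] yaw 0.107 F [-0.   0.  -2.5] open 50.0 grip 8.0 -> d [-5.9 -0.1 14.5] roll -0.0
time: 8.63
tool_pos: [0.5571, -0.2739, 0.3176]
tool_rot: [3.142, -0.0, 0.107]
contact_force: [0.0, 0.5, -3.0]
opening: 0.0498
grip_force: 8.0
t 8.63 pos [ 557.1 -273.9  317.6] yaw 0.107 F [ 0.   0.5 -3. ] open 49.8 grip 8.0 -> d [-4.1 -0.  10.6] roll -0.0
```

```bash
python3 -m crank '[[-1,0,0,1,0],[-1,-1,0,2,0],[-1,-1,0,3,0],[-1,-1,0,3,0]]'; python3 -m crank '[[-1,0,0,1,0],[-1,-1,0,2,0],[-1,-1,0,3,0],[-1,-1,0,3,0]]' | grep -v rot; python3 to.py 553 -274.3 307 0.107
```

```text
time: 8.97
tool_pos: [0.5559, -0.2741, 0.3145]
tool_rot: [-3.142, 0.001, 0.107]
contact_force: [-0.5, -0.3, -1.5]
opening: 0.0506
grip_force: 8.0
time: 9.3
tool_pos: [0.555, -0.2741, 0.3115]
contact_force: [-1.5, -0.8, -1.5]
opening: 0.0503
grip_force: 8.0
t 9.3 pos [ 555.  -274.1  311.5] yaw 0.107 F [-1.5 -0.8 -1.5] open 50.3 grip 8.0 -> d [-2.  -0.   4.5] roll -0.0
```

```bash
python3 -m crank '[[-1,0,0,1,0],[-1,-1,0,2,0],[-1,-1,0,3,0],[-1,-1,0,3,0]]' |grep -v rot; python3 -m crank '[[-1,0,0,1,0],[-1,-1,0,2,0],[-1,-1,0,2,0],[-1,-1,0,2,0]]' | grep -v rot; python3 to.py 553 -274.3 307 0.107
python3 - <<'E'
from m import *
r,d,W=cap("scene"); save("s4.png",cv2.resize(r[170:270,170:290],None,fx=6,fy=6))
E
```

```text
time: 9.63
tool_pos: [0.554, -0.2742, 0.3085]
contact_force: [-0.5, 0.1, -2.6]
opening: 0.0503
grip_force: 8.0
time: 9.97
tool_pos: [0.5535, -0.2741, 0.3083]
contact_force: [-0.7, 1.4, 5.4]
opening: 0.0502
grip_force: 8.0
t 9.97 pos [ 553.5 -274.1  308.3] yaw 0.107 F [-0.7  1.4  5.4] open 50.2 grip 8.0 -> d [-0.6  0.1  1.3] roll -0.0
```

View pics/s4.png

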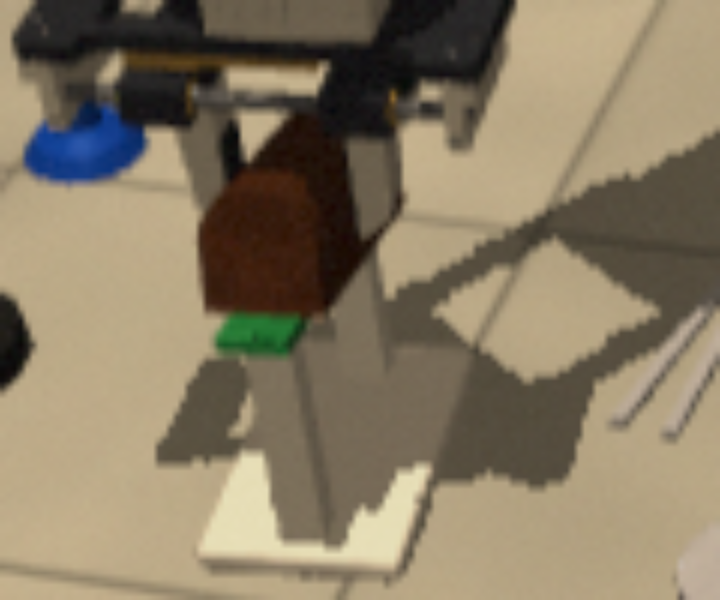

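The cave now lies on the deck; the force rose by 8 N at z=308, the height predicted for flush contact. I'll ease off and release.

```bash
python3 -m crank '[[-1,0,0,-1,0],[-1,0,0,-1,0],[-1,0,0,-1,0]]' 3 |grep -v rot; python3 -m crank '[[0.2,0,0,-1,0],[0.3,0,0,-1,0],[0.4,0,0,-1,0],[0.5,0,0,-1,0],[0.6,0,0,-1,0],[0.8,0,0,-1,0],[1,0,0,-1,0],[1,0,0,-1,0],[1,0,0,-1,0]]' |grep -v rot
python3 - <<'E'
from m import *
r,d,W=cap("scene"); save("s5.png",cv2.resize(r[170:270,170:290],None,fx=6,fy=6))
E
```

```text
time: 10.27
tool_pos: [0.5533, -0.2743, 0.3082]
contact_force: [0.2, 0.7, 1.3]
opening: 0.0502
grip_force: 3.0
time: 11.02
tool_pos: [0.5531, -0.2743, 0.3088]
contact_force: [-0.3, 0.2, -0.4]
opening: 0.0909
grip_force: 0.0
```

View pics/s5.png

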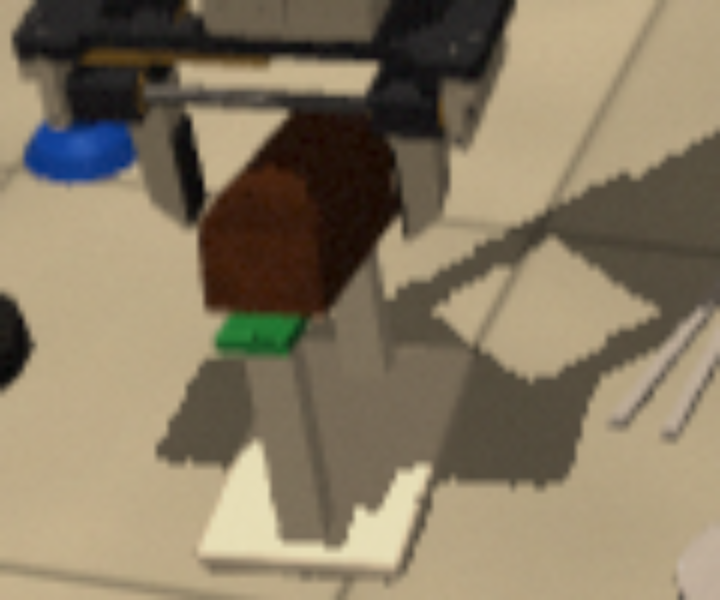

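The cave stands on its own with its closed end uphill and aligned with the plank, and the fingers are clear. I'll retreat and check it from above.

```bash
python3 -m crank '[[1,0,0,-8,0],[1,0,0,-25,0],[1,0,0,-50,0],[1,0,0,-80,0],[1,0,0,-115,0],[1,0,0,-150,0],[0,0,0,-175,0],[-1,0,0,-183,0],[-1,0,0,-183,0]]' |grep -v rot;  python3 to.py 406 331 490 2.112
```

```text
time: 11.82
tool_pos: [0.5529, -0.2742, 0.4948]
contact_force: [-0.3, 1.1, 0.2]
opening: 0.076
grip_force: 0.0
t 11.82 pos [ 552.9 -274.2  494.8] yaw 0.107 F [-0.3  1.1  0.2] open 76.0 grip 0.0 -> d [ -81.6 -617.4    2.2] roll -2.005
```

```bash
python3 -m crank '[[-1,-82,-617,0,-2.005],[-1,-82,-617,0,-2.005],[-1,-82,-617,0,-2.005],[-1,-82,-617,0,-2.005],[-1,-82,-617,0,-2.005],[-1,-82,-617,0,-2.005],[-1,-82,-617,0,-2.005],[-1,-82,-617,0,-2.005],[-1,-82,-617,0,-2.005],[-1,-82,-617,0,-2.005],[-1,-82,-617,0,-2.005],[-1,-82,-617,0,-2.005]]' 10 |grep -v rot;  python3 -m crank '[[-1,0,0,0,0]]' >/dev/null; python3 to.py 406 331 490 2.112
python3 - <<'E'
from m import *
r,d,W=cap("top"); m=cave(r,W,(395,455,205,305),.08); P=fit(W,m,"cave")
P=W[m]; c=P[:,:2].mean(0)*1000
H=hsv(r);v,u=np.mgrid[0:480,0:640]
g=(u>405)&(u<450)&(v>210)&(v<300)&(H[...,0]>45)&(H[...,0]<80)&(H[...,1]>150); fit(W,g,"green")
mc=(u>405)&(u<455)&(v>260)&(v<310)&(H[...,0]>20)&(H[...,2]>130)&(W[...,2]>.08); fit(W,mc,"cream")
x=P[:,0];print(c,"ridge z slope",np.polyfit(x[P[:,2]>.14],P[:,2][P[:,2]>.14],1))
save("t6.png",cv2.resize(r[190:320,360:500],None,fx=4,fy=4))
E
```

```text
time: 12.82
tool_pos: [0.4336, 0.2132, 0.4898]
contact_force: [1.0, 0.1, -0.9]
opening: 0.0008
grip_force: 0.0
t 12.9 pos [432.3 217.  489.8] yaw 1.62 F [-1.  -0.5 -0.2] open 0.5 grip 0.0 -> d [ 1.151e+02 -2.060e+01  1.000e-01] roll -0.492
cave 1166 rect [[493.0, -256.0], [497.0, -302.0], [615.0, -291.0], [610.0, -244.0]] c [ 554.  -273.1] size [118.2  47.1] z [107.6 163.8 182.9]
green 155 rect [[483.0, -269.0], [486.0, -298.0], [638.0, -279.0], [635.0, -250.0]] c [ 560.5 -274.1] size [153.3  28.5] z [ 50.7 130.9 138.9]
cream 5 rect [[490.0, -298.0], [496.0, -300.0], [497.0, -298.0], [491.0, -296.0]] c [ 493.6 -298.1] size [2.4 6.9] z [ 96.5 104.6 108.3]
[ 552.79550863 -268.88509353] ridge z slope [0.1917203  0.05860857]
```

View pics/t6.png

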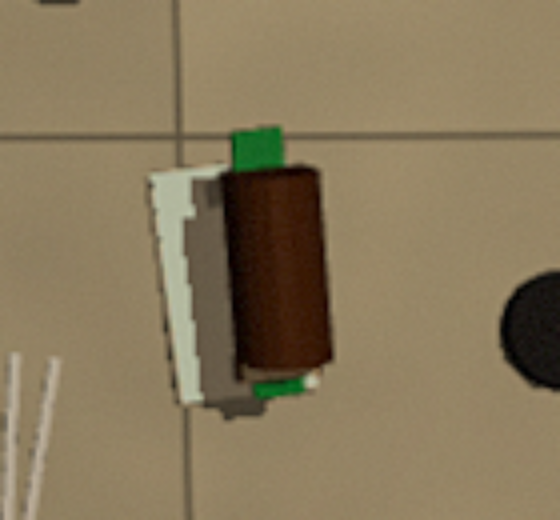

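The cave lies in line with and centred on the plank: green shows at the uphill end (258,148) and just past the doorstep (278,388). I'll check the ridge tilt more carefully while moving on to behind the lid.

```bash
python3 -m crank '[[-1,115,-21,0,-0.492],[-1,115,-21,0,-0.492],[-1,115,-21,0,-0.492],[-1,115,-21,0,-0.492],[-1,115,-21,0,-0.492],[-1,115,-21,0,-0.492],[-1,115,-21,0,-0.492]]' |grep -v rot; python3 to.py 406 331 410 2.112
python3 - <<'E'
from m import *
r,d,W=cap("top"); m=cave(r,W,(395,455,205,305),.08)
P=W[m]*1000; a=np.array([np.cos(.107),np.sin(.107)]); q=P[:,:2]-[561,-273.5]; s=q@a; t=q@[-a[1],a[0]]
b=[];Z=[]
for i in range(-55,40,8):
    k=(s>i)&(s<i+8); zz=P[k,2]; 
    if k.sum()>10: b.append(i+4);Z.append(np.median(np.sort(zz)[-12:]))
print(np.c_[b,Z].round(1).tolist(),np.polyfit(b,Z,1), "s",np.percentile(s,[1,99]),"t",np.percentile(t,[1,99]))
H=hsv(r);v,u=np.mgrid[0:480,0:640]
lm=(u>140)&(u<225)&(v>255)&(v<362)&(W[...,2]>.1)&(W[...,2]<.3)&(H[...,1]<60)
Q=W[lm]; d=(Q[:,:2]-[.4365,.2795])@[-.514,.858]; print(len(Q),np.polyfit(Q[:,2],d,1),np.percentile(d,[2,98]),Q[:,2].max())
E
```

```text
time: 13.53
tool_pos: [0.4103, 0.3244, 0.491]
contact_force: [-0.8, -0.3, -0.3]
opening: 0.0003
grip_force: 0.0
t 13.53 pos [410.3 324.4 491. ] yaw 2.093 F [-0.8 -0.3 -0.3] open 0.3 grip 0.0 -> d [ 7.9 -0.3 81. ] roll -0.019
[[-51.0, 161.4], [-43.0, 162.9], [-35.0, 164.5], [-27.0, 167.9], [-19.0, 168.9], [-11.0, 171.9], [-3.0, 173.6], [5.0, 174.9], [13.0, 176.7], [21.0, 179.2], [29.0, 181.6], [37.0, 182.8]] [  0.24922906 173.93078716] s [-62.80899218  48.74052685] t [-20.71782543  23.97976998]
976 [-0.0688538   0.00303454] [-0.01821385 -0.00335597] 0.28836805245271996
```

The ridge slope is 0.249, which matches the deck's 0.245, so the cave is flush and centred. I'll lower the fingers behind the lid and then push it.

```bash
python3 -m crank '[[-1,0,0,20,-0.019],[-1,0,0,45,-0.019],[-1,0,0,65,-0.019],[-1,0,0,73,-0.019],[-1,0,0,73,-0.019],[-1,0,0,73,-0.019]]' |grep -v rot; python3 -m crank '[[-1,-10,0,0,0],[-1,-25,0,0,0],[-1,-40,0,0,0],[-1,-53,0,0,0],[-1,-65,0,2,0],[-1,-78,0,4,0],[-1,-90,0,7,0],[-1,-103,0,11,0],[-1,-115,0,16,0],[-1,-115,0,16,0]]' |grep -v rot;python3 to.py 482.3 203 383 2.112
```

```text
time: 14.08
tool_pos: [0.4101, 0.3252, 0.4193]
contact_force: [-0.5, -0.3, 0.3]
opening: 0.0003
grip_force: 0.0
time: 14.92
tool_pos: [0.4705, 0.2255, 0.4014]
contact_force: [0.2, -0.2, -0.6]
opening: 0.0004
grip_force: 0.0
t 14.92 pos [470.5 225.5 401.4] yaw 2.116 F [ 0.2 -0.2 -0.6] open 0.4 grip 0.0 -> d [-25.3  -1.5  18.4] roll 0.004
```

```bash
python3 -m crank '[[-1,-13,0,8,0],[-1,-25,0,18,0],[-1,-37,0,29,0],[-1,-48,0,40,0],[-1,-58,0,53,0],[-1,-66,0,66,0],[-1,-73,0,81,0],[-1,-79,0,96,0],[-1,-82,0,108,0],[-1,-84,0,118,0],[-1,-84,0,118,0]]' |grep -v rot
python3 - <<'E'
from m import *
s=telemetry.observe();print(s["tool_pos"],s["contact_force"])
r,d,W=cap("scene"); save("s7.png",cv2.resize(r[100:310,300:520],None,fx=2.7,fy=2.7))
E
```

```text
time: 15.83
tool_pos: [0.5128, 0.1548, 0.2821]
contact_force: [-0.0, -0.3, -0.4]
opening: 0.0005
grip_force: 0.0
[0.51284787 0.15480355 0.28208455] [-0.04451719 -0.2915096  -0.44468801]
```

View pics/s7.png

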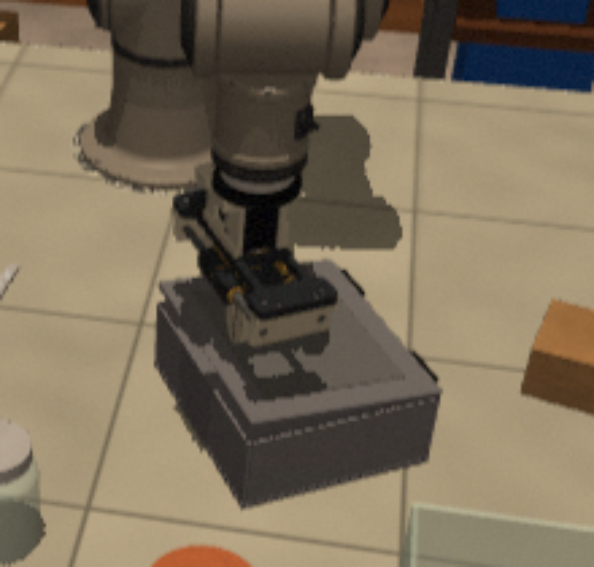

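The lid is almost shut, with a small gap at its free edge near (180,300). I'll press it down.

```bash
python3 -m crank '[[-1,0,0,4,0],[-1,0,0,8,0],[-1,0,0,11,0],[-1,0,0,13,0],[-1,0,0,13,0]]' |grep -v rot; python3 -m crank '[[-1,0,0,1,0],[-1,0,0,2,0],[-1,0,0,3,0],[-1,0,0,3,0],[-1,0,0,3,0]]' |grep -v rot
```

```text
time: 16.3
tool_pos: [0.513, 0.1558, 0.2715]
contact_force: [0.2, 0.2, -0.1]
opening: 0.0009
grip_force: 0.0
time: 16.72
tool_pos: [0.5131, 0.1557, 0.2687]
contact_force: [0.2, 0.6, -1.0]
opening: 0.0003
grip_force: 0.0
```

```bash
python3 -m crank '[[-1,0,0,1,0],[-1,0,0,2,0],[-1,0,0,3,0],[-1,0,0,3,0]]' |grep -v rot; python3 -m crank '[[-1,0,0,1,0],[-1,0,0,2,0],[-1,0,0,2,0]]' |grep -v rot; python3 -m crank '[[-1,0,0,1,0],[-1,0,0,2,0],[-1,0,0,2,0]]' |grep -v rot
```

```text
time: 17.05
tool_pos: [0.5132, 0.1557, 0.2666]
contact_force: [-2.1, -1.3, 7.1]
opening: 0.0006
grip_force: 4.1
time: 17.3
tool_pos: [0.5131, 0.1557, 0.2664]
contact_force: [-7.4, -1.4, 21.5]
opening: 0.0006
grip_force: 11.2
time: 17.55
tool_pos: [0.513, 0.1557, 0.2662]
contact_force: [-10.9, -4.1, 36.8]
opening: 0.0007
grip_force: 18.4
```

The stop is firm at tip z=88, so the lid is shut. I'll retract and check.

```bash
python3 -m crank '[[-1,0,0,-3,0],[-1,0,0,-8,0],[-1,0,0,-25,0],[-1,0,0,-60,0],[-1,0,0,-100,0],[-1,0,0,-140,0],[-1,0,0,-160,0],[-1,0,0,-170,0],[-1,0,0,-170,0],[-1,0,0,-170,0]]' |grep -v rot
python3 -m crank '[[-1,0,180,-170,0],[-1,0,180,-170,0],[-1,0,180,-170,0],[-1,0,180,-170,0],[-1,0,180,-170,0],[-1,0,180,-170,0],[-1,0,180,-170,0],[-1,0,180,-170,0],[-1,0,180,-170,0],[-1,0,180,-170,0]]' |grep -v rot
python3 - <<'E'
from m import *
r,d,W=cap("top"); H=hsv(r); v,u=np.mgrid[0:480,0:640]
m=(u>170)&(u<300)&(v>225)&(v<362)&(W[...,2]>.07)&(W[...,2]<.12)&(H[...,1]<70); fit(W,m,"lid")
P=W[m]; k=np.linalg.lstsq(np.c_[P[:,:2],np.ones(len(P))],P[:,2],rcond=None)[0]; print("lid tilt toward -bx:",k[:2]@[.514,-.858],k)
m=cave(r,W,(395,455,205,305),.08); fit(W,m,"cave")
save("t8.png",r)
E
```

```text
time: 18.38
tool_pos: [0.513, 0.1556, 0.4304]
contact_force: [0.0, -0.4, -0.8]
opening: 0.0008
grip_force: 0.0
time: 19.22
tool_pos: [0.6685, 0.2498, 0.598]
contact_force: [0.1, 0.1, 0.6]
opening: 0.0006
grip_force: 0.0
lid 5633 rect [[360.0, 207.0], [419.0, 52.0], [639.0, 137.0], [580.0, 291.0]] c [499.5 171.8] size [236.1 165.1] z [83.4 89.7 95.6]
lid tilt toward -bx: -0.007342186711191305 [-0.00239986  0.00711965  0.089541  ]
cave 1170 rect [[493.0, -256.0], [498.0, -303.0], [615.0, -290.0], [610.0, -244.0]] c [ 553.9 -273.2] size [118.2  46.9] z [107.6 163.7 182.3]
```

View pics/t8.png

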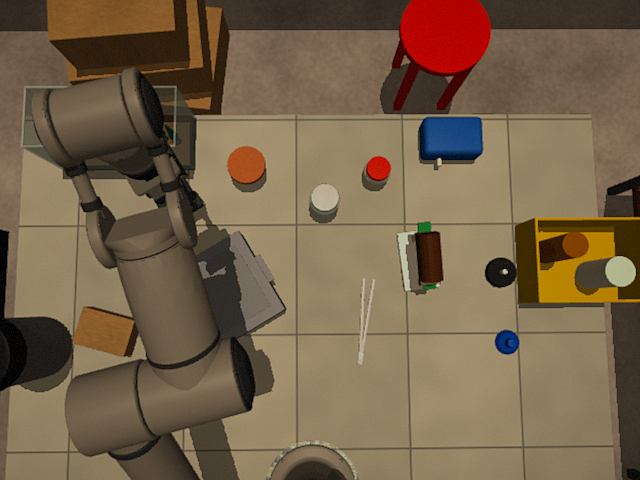

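The lid is flat (tilt 0.007 rad, top at about 89 mm), the cave is unmoved on the deck at (430,257), the other things are in place and the arm is in free air.

```bash
python3 -m crank '[[-1,0,0,0,0],[-1,0,0,0,0],[-1,0,0,0,0]]' >/dev/null; python3 -c "
from cell import ticket; print(ticket.hand_in())"
```

```text
the job is handed in; nothing more can be done
None
```

The cave stands flush and centred on the deck with its mouth downhill, the lid is shut, the other things looked undisturbed in the last top view, and the job is handed in (no verdict was returned).

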